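# Shift the blue stop one notch on the silversmith's stop board

### The arm

A 6-joint arm with a two-finger parallel gripper is mounted at the origin on the work surface. World frame = base frame: x ahead of the robot, y to its left, z up, the work surface at z = 0. Lengths are in m, angles in degrees, forces in N, time in s.
With the tool pointing down it reaches from about 0.275 to 0.725 m from the base axis. Payload 15.9 kg.
Tool frame: the origin (TCP) lies midway between the tips of the shut fingers; the grasp point (between the pads) lies 19 mm behind it; z points along the fingers, y is the line along which they close (so a half turn about z gives the same grasp; the last joint's range is limited). The gripper opens to 85 mm and grips with 20 to 120 N. Pads are 22 mm wide; open, the fingers measure 114 mm over their backs; the gripper's body (76 mm by 85 mm) begins 54 mm behind the grasp point. The pads swing forward as they close: fully open they stand 13 mm farther back than shut.
Start: joints at [-63.598, 12.198, -1.971, 75.831, 0, 90], TCP at [0.222, -0.448, 0.231] pointing down, gripper open.
Joint ranges: [-170.91, 170.91], [-42.67, 98.43], [-65.05, 77.54], [-120.47, 116.71], [-90, 82.35], [-180, 180]. Speed limits (degrees/s): [108.29, 108.29, 136.94, 147.25, 180, 180].

### API

Orientations are given as a 3x3 rotation matrix whose columns are the frame's x, y, z axes.
In Python, from rig import arm, jaws, solver, get_image, get_calibration, ticket, nets, monitor gives the robot as it stands. Calls block until the motion is done:
- arm.move_to(position, orientation): joint-space move of the TCP to a pose.
- arm.move_l(position, max_speed=0.15, orientation=None, threshold=None): straight line of the TCP; orientation=None keeps the orientation; max_speed is the mean speed in m/s. With threshold (N) it stops when the force on the tool has changed by that much, and returns True; else False.
- arm.goto_joints(angles): joint-space move.
- jaws.ungrasp() and jaws.gripper_close(grip_force=None): open the fingers fully, or close them until they stop; grip_force is the grip in N (None keeps the last).
- arm.wait(seconds).
- solver.inverse_kinematics(position, orientation): joint angles nearest the present ones, or None.
- get_image(name): name is "scene" or "top"; returns (picture, depth): 384x512x3 uint8, red, green, blue; 384x512 float32, m along the optical axis (not along the pixel's ray), 0 where there is no reading.
- get_calibration(name): a dict with "K" (3x3 intrinsics, pixels), "xyz" and "attitude" of the camera in the world. Camera axes: x right, y down, z forward; pixel columns grow to the right and rows downward; lengths in m; the calibration is good to about 2 mm. A picture is of the moment at which its call begins. get_calibration takes no time and is no camera call.
A pose or a line that the arm cannot do raises arm.PlanningError and nothing moves.
- ticket.job_done(): hands the job in; it is judged then, once.
Trained networks look in the newest picture that a camera, given by its name, has taken for a name from the list of things; names that differ only in an ending like _2 or _b are one class to them, and where a whole thing is asked for, a point or a joint stands for the part that bears it (a point fixed in the world has none). Each returns a list of dicts, best first, with "confidence" (0 to 1); they miss things now and then, are a little off and sometimes report something else, mostly with a low value. They report only what shows in the picture. A call takes as long as a camera call.
- nets.look_for(camera, target): "point" ([x, y, z] in m, in world coordinates, good to about 4 mm: the middle of the surface that is visible of it).
- nets.outline_of(camera, target): "pixels" (384x512 bool, what is visible of it).
- nets.mark_of(camera, target): "point" ([x, y, z] in m, in world coordinates, good to about 4 mm: a listed point, or the origin of a listed thing).
Readings, each from a call of its own:
- monitor.read_time(): time.
- monitor.read_joint_pos(): joint angles.
- monitor.read_joint_vel(): joint speeds.
- monitor.read_tau(): joint torques, N m.
- monitor.read_position(): TCP position.
- monitor.read_eef_rot(): TCP orientation.
- monitor.read_contact_force(): force on the tool from outside, world axes, zero at the start.
- monitor.read_wrist_torque(): the same for the moment, N m.
- monitor.read_width(): finger opening in m.
- monitor.read_gripper_force(): force on a finger pad.
Only numpy, scipy, OpenCV 4.12 (cv2) and the standard library are available. Lean on these libraries where they do the work, as an engineer would, in place of code of your own. Each camera call takes 0.05 s, during which the arm holds its last target. There are 200 camera calls.

### The job

The next silver dish is one size larger: lift the blue stop out of its notch, shift it along its own rail to the very next notch away from the brass fence, and drop it in so that it sits fully down, square and upright. Leave the orange stop where it is.

Things in the scene. Friction and masses are not known exactly. Their poses are not given: they have to be found in the camera images.
- blue_stop: Loose blue plastic stop, 60 to 130 g, seated in a notch of either rail. Grip fin 36 (own x) by 14 (y) by 46 mm tall, on a shoulder plate 52 by 38 by 6 mm, over a tongue 30 by 12 mm, 20 mm long. Origin: centre of the plate's underside (fin's top +52, tongue's foot -20 mm; z up). Its y runs along the rail: pinch the fin from above across its 14 mm, fingers closing along y.
- orange_stop: Orange stop, same shape and origin as the blue one, seated in a notch of the other rail; stays where it is. The two stops may be swapped: one is in the notch at x -58, y -29 mm, the other in the notch at x +58, y +17 mm of the board's frame.
- stop_board: Fixed wooden board 210 (own x) by 310 (y) by 18 mm, origin under its centre, z up. Two steel ladder rails along y, at x -58 and +58 mm, 50 mm wide, tops at z 42 mm. Each has 4 notches (pockets 40 in x by 22 in y, 24 mm deep) centred at y -75, -29, +17, +63 mm. A stop hangs by its plate on the rail's top: seated, its origin is at z 42 mm, with 5 mm of play each way.
- fence (a point): Middle of the top edge of the brass fence, a bar 200 mm long (board's x), 14 mm thick, fixed across the board at its y -135 mm, top 70 mm above the bench. Away from the fence is the board's +y.

How it is judged (in metres and radians):
On the way:
1. the blue stop is lifted out of its notch, its tongue above the rail (origin more than 60 mm above the board's underside) (z of blue_stop in the frame of stop_board above 0.06 m), for 0.1 s.
At the end, for the whole second after the job is handed in: The blue stop rests in the next notch of its own rail, away from the fence: within 9 mm of the notch's centre in x and y, 5 mm below to 4 mm above seated, tilted under 0.1 rad, square within 0.25 rad. The orange stop is within 15 mm of its start (((x of blue_stop in the frame of stop_board between -0.067 and -0.049 m and y of blue_stop in the frame of stop_board between 0.008 and 0.026 m and x of orange_stop in the frame of stop_board above 0 m) or (x of blue_stop in the frame of stop_board between 0.049 and 0.067 m and y of blue_stop in the frame of stop_board between 0.054 and 0.072 m and x of orange_stop in the frame of stop_board below 0 m)) and z of blue_stop in the frame of stop_board between 0.037 and 0.046 m and angle between blue_stop's own z axis and vertical below 0.1 rad and angle between the y axis of blue_stop and the y axis of stop_board, either way round below 0.25 rad and linear speed of blue_stop below 0.02 m/s and distance of orange_stop from where it was at the start of the episode below 0.015 m); the robot touches nothing.
It fails at once if the orange stop is moved more than 15 mm (distance of orange_stop from where it was at the start of the episode above 0.015 m).
It also fails if it takes over 32 s, if anything falls off the work surface, if the arm or the gripper's body presses on something with over 40 N, if the wrist force passes 120 N, or if a joint passes its speed limit or range.

## Working session

There is one attempt and no reset: what is moved stays moved. The work goes in short steps, each a Python script; the robot and the scene stay as the last script left them, time stands still between calls to the robot, and variables do not carry over. Pictures are saved under pics/ and viewed, at most 10 in all, crops included, and the job is handed in when it is done.

```bash
mkdir -p pics
python3 - <<'E'
from rig import *
import numpy as np, cv2
for c in ("top","scene"):
    im,d=get_image(c); cv2.imwrite(f"pics/{c}0.png",im[:,:,::-1]); np.save(f"{c}0.npy",d)
    k=get_calibration(c); print(c,np.round(k["xyz"],3),np.round(k["attitude"],3).tolist(),np.round(k["K"],1).tolist())
    for t in ("blue_stop","orange_stop","stop_board","fence"):
        print(t,[(np.round(r["point"],4).tolist(),round(r["confidence"],2)) for r in nets.mark_of(c,t)[:2]])
        if t!="fence":
            for r in nets.outline_of(c,t)[:1]:
                v,u=np.nonzero(r["pixels"]); print("  outline",round(r["confidence"],2),u.min(),u.max(),v.min(),v.max()); np.save(f"{c}_{t}.npy",r["pixels"])
print(monitor.read_time())
E
```

```text
top [ 0.469 -0.005  0.729] [[-0.002, -0.985, 0.172], [-1.0, 0.001, -0.006], [0.006, -0.172, -0.985]] [[463.8, 0.0, 251.1], [0.0, 463.8, 202.2], [0.0, 0.0, 1.0]]
blue_stop []
  outline 0.66 311 345 221 260
orange_stop [([0.6287, -0.0371, 0.0428], 0.66)]
  outline 0.8 254 286 157 193
stop_board [([0.5802, -0.074, 0.0032], 0.72)]
  outline 0.9 180 413 115 310
fence [([0.6221, -0.2075, 0.0678], 0.57)]
scene [ 0.847 -0.314  0.587] [[0.69, 0.577, -0.437], [0.724, -0.542, 0.427], [0.009, -0.611, -0.792]] [[392.5, 0.0, 257.8], [0.0, 392.5, 200.3], [0.0, 0.0, 1.0]]
blue_stop [([0.5363, -0.122, 0.0385], 0.78)]
  outline 0.76 188 224 205 242
orange_stop [([0.6282, -0.0364, 0.0388], 0.6)]
  outline 0.59 266 301 212 250
stop_board [([0.5835, -0.0741, 0.0006], 0.86)]
  outline 0.89 142 333 161 352
fence [([0.6217, -0.204, 0.0687], 0.79), ([0.628, -0.0416, 0.0425], 0.32)]
0.8
```

View pics/top0.png

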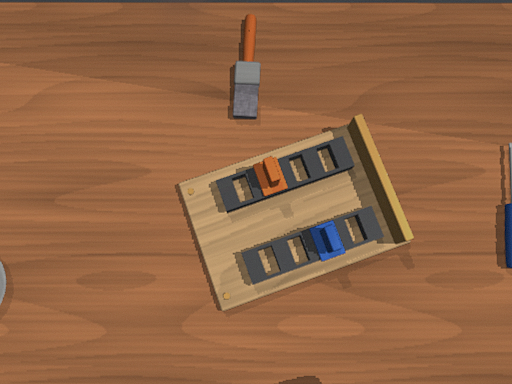

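View pics/scene0.png

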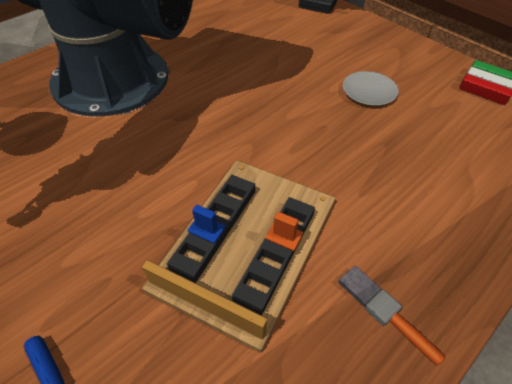

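The top view shows blue at (327,240) on the near rail, second notch from the fence at right. The next notch away from the fence is at (298,250), and it is empty. Orange is at (271,175) on the far rail. Next I fit the board pose and fin from the depth.

```bash
cat > fit.py <<'E'
import numpy as np
from scipy.optimize import differential_evolution
from rig import get_calibration
NY=np.array([-75,-29,17,63])*1e-3
def world(c,d):
    k=get_calibration(c); K=np.array(k["K"]); v,u=np.indices(d.shape)
    p=np.stack([(u-K[0,2])/K[0,0]*d,(v-K[1,2])/K[1,1]*d,d],-1)
    return p@np.array(k["attitude"]).T+np.array(k["xyz"])
def toboard(p,q):
    c,s=np.cos(q[2]),np.sin(q[2]); e=p[:,:2]-q[:2]
    return np.c_[e@[c,s],e@[-s,c]]
def fit_board(P,guess):
    P=P[np.linalg.norm(P[:,:2]-guess[:2],axis=1)<.22]
    hi=P[(P[:,2]>.037)&(P[:,2]<.046)]; lo=P[(P[:,2]>-.01)&(P[:,2]<.03)]
    sg=lambda t:1/(1+np.exp(-np.clip(t/.0007,-50,50)))
    def solid(p,q):
        b=toboard(p,q); x=np.abs(np.abs(b[:,0])-.058); y=np.abs(b[:,1,None]-NY).min(1)
        return sg(.025-x)*(1-sg(.020-x)*sg(.011-y))*sg(.095-np.abs(b[:,1]+.006))
    f=lambda q:-(solid(hi,q).sum()-solid(lo,q).sum())/len(hi)
    r=differential_evolution(f,[(g-w,g+w) for g,w in zip(guess,(.02,.02,.35))],seed=1,maxiter=80)
    return r.x,r.fun
E
python3 - <<'E'
from fit import *
import cv2
for c in ("top","scene"):
    d=np.load(f"{c}0.npy"); W=world(c,d); P=W[d>0]
    q,s=fit_board(P,[.582,-.074,.26]); print(c,"board",np.round(q,4),np.degrees(q[2]).round(2),round(s,3))
    for t in ("blue_stop","orange_stop"):
        m=np.load(f"{c}_{t}.npy")&(d>0); p=W[m]; f=p[(p[:,2]>.089)&(p[:,2]<.1)]
        r=cv2.minAreaRect((f[:,:2]*1000).astype(np.float32)) if len(f) else None
        mid=np.array([np.array(r[0])/1000]); print(t,len(f),"ztop",np.median(f[:,2]).round(4),r,"board xy",toboard(mid,q).round(4))
E
```

```text
top board [ 0.5791 -0.0758  0.3446] 19.74 -0.689
blue_stop 272 ztop 0.0935 ((531.1929931640625, -121.29072570800781), (35.795772552490234, 14.454008102416992), 20.058015823364258) board xy [[-0.0604 -0.0266]]
orange_stop 248 ztop 0.0934 ((628.5559692382812, -38.15395736694336), (35.840641021728516, 14.126232147216797), 19.410762786865234) board xy [[0.0593 0.0188]]
scene board [ 0.5775 -0.0772  0.344 ] 19.71 -0.586
blue_stop 189 ztop 0.0935 ((532.4205322265625, -124.575927734375), (35.11872863769531, 13.889644622802734), 19.24394989013672) board xy [[-0.0584 -0.0294]]
orange_stop 199 ztop 0.0935 ((629.7205810546875, -41.1732177734375), (35.37468338012695, 14.800540924072266), 20.435998916625977) board xy [[0.0613 0.0163]]
```

Run:
```python
from rig import *
import numpy as np, cv2
a=np.radians(19.72); c,s=np.cos(a),np.sin(a)
best=None
for sg in (1,-1):
    y=sg*np.array([-s,c,0]); z=np.array([0,0,-1.]); R=np.c_[np.cross(y,z),y,z]
    q=solver.inverse_kinematics([.5318,-.1229,.15],R)
    print(sg,None if q is None else np.round(q,1))
    if q is not None:
        cost=abs(np.array(q)-monitor.read_joint_pos()).max()
        if best is None or cost<best[0]: best=(cost,R)
R=best[1]; np.save("R.npy",R)
arm.move_to([.5318,-.1229,.15],R)
print("hit",arm.move_l([.5318,-.1229,.059],.08,threshold=8), monitor.read_position(), monitor.read_contact_force())
jaws.gripper_close(40)
print("w",monitor.read_width(),monitor.read_gripper_force(),monitor.read_contact_force(),monitor.read_time())
```

```text
1 [-13.   19.1  -4.6  66.3   0.  -32.7]
-1 [-13.   19.1  -4.6  66.3   0.  147.3]
hit False [ 0.53214904 -0.12297556  0.0594978 ] [ 0.08882437 -0.30794484  0.63447244]
w 0.013524597572111385 40.978842973709106 [-0.70323629 -0.89648496  2.25023825] 4.4
```

Gripped at a width of 13.5 mm, which matches the fin. Now I lift, shift and look.

Run:
```python
from rig import *
from fit import *
import cv2
p=np.array(monitor.read_position()); arm.move_l([p[0],p[1],p[2]+.036],.06)
a=np.radians(19.72); c,s=np.cos(a),np.sin(a)
dx,dy=.0014,.045
t=np.array([.5318+dx*c-dy*s,-.1229+dx*s+dy*c,p[2]+.036]); np.save("t.npy",t)
arm.move_l(t,.06); arm.wait(.3)
print(monitor.read_position(),t,monitor.read_width(),monitor.read_contact_force())
B=np.array([.5783,-.0765,np.radians(19.72)])
for cam in ("scene","top"):
    im,d=get_image(cam); cv2.imwrite(f"pics/{cam}1.png",cv2.resize(im[100:300,100:400,::-1],None,fx=2.5,fy=2.5))
    for r in nets.outline_of(cam,"blue_stop")[:1]:
        m=r["pixels"]&(d>0); w=world(cam,d)[m]; v,u=np.nonzero(m)
        print(cam,round(r["confidence"],2),len(w),u.min(),u.max(),v.min(),v.max(),np.percentile(w[:,2],[2,50,98]).round(4))
        b=toboard(w,B); print(np.percentile(b,[2,98],axis=0).round(4).tolist())
print(monitor.read_time())
```

```text
[ 0.51796221 -0.08026632  0.09503081] [ 0.51793382 -0.08006673  0.09507871] 0.01373491119309314 [-0.37068506 -0.25658117 -0.95259594]
scene 0.87 552 200 237 176 209 [0.0793 0.0844 0.1301]
[[-0.0822, -0.003], [-0.0327, 0.0332]]
6.55
```

View pics/scene1.png

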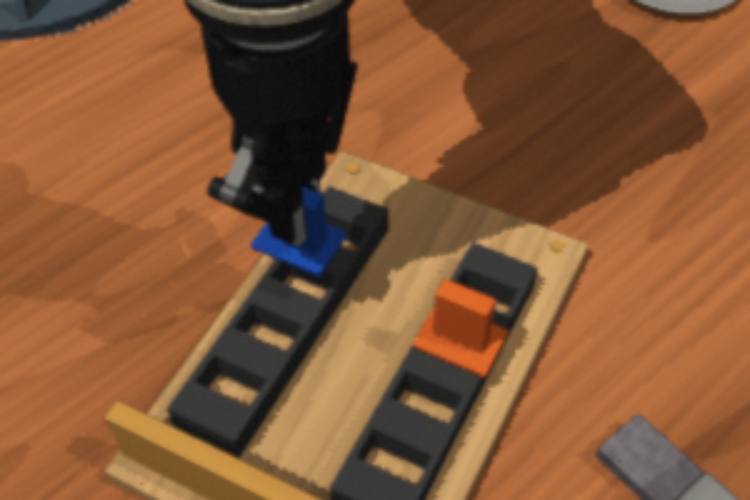

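The crop shows the blue stop held level at (300,245), over the third notch from the fence. Its plate centre is at about board (-57.5, +15) mm, close to the target. I lower it now.

Run:
```python
from rig import *
import numpy as np
t=np.load("t.npy")
h=arm.move_l([t[0],t[1],.0585],.03,threshold=8)
print(h,monitor.read_position(),monitor.read_contact_force(),monitor.read_width(),monitor.read_time())
```

```text
True [ 0.5178067  -0.08005876  0.05904735] [-1.34136822  0.45271973  7.62280904] 0.013780114520133637 7.6917
```

Contact came at the seated height (TCP 59.0 mm, against 59.1 mm at the grasp). I release, back off and check.

Run:
```python
from rig import *
from fit import *
import cv2
jaws.ungrasp(); p=monitor.read_position(); arm.move_l([p[0],p[1],.16],.08)
arm.move_to([.30,-.33,.25],np.load("R.npy")); arm.wait(.3)
B=np.array([.5783,-.0765,np.radians(19.72)])
for cam in ("scene","top"):
    im,d=get_image(cam); cv2.imwrite(f"pics/{cam}2.png",cv2.resize(im[100:300,100:400,::-1],None,fx=2.5,fy=2.5)); W=world(cam,d)
    for n in ("blue_stop","orange_stop"):
      for r in nets.outline_of(cam,n)[:1]:
        w=W[r["pixels"]&(d>0)]; f=w[(w[:,2]>.089)&(w[:,2]<.1)]; b=toboard(f,B).astype(np.float32)*1000
        pl=w[(w[:,2]<.056)&(w[:,2]>.04)]
        print(cam,n,round(r["confidence"],2),len(f),cv2.minAreaRect(b),"ztop",np.median(f[:,2]).round(4),"plate",np.median(pl[:,2]).round(4))
print(monitor.read_time(),monitor.read_contact_force())
```

```text
scene blue_stop 0.71 171 ((-58.03810119628906, 15.883020401000977), (14.515121459960938, 35.821102142333984), 89.58777618408203) ztop 0.0934 plate 0.0477
scene orange_stop 0.64 195 ((60.51190948486328, 16.13791275024414), (34.7824821472168, 14.650984764099121), 0.2556400001049042) ztop 0.0934 plate 0.0477
top blue_stop 0.95 274 ((-58.1936149597168, 19.19877052307129), (14.282127380371094, 35.820594787597656), 89.49591827392578) ztop 0.0933 plate 0.0475
top orange_stop 0.83 242 ((59.53507995605469, 19.165157318115234), (34.694828033447266, 14.20660400390625), 0.5457600951194763) ztop 0.0934 plate 0.0477
11.6917 [-0.21676506  0.21884106 -0.99772376]
```

View pics/top2.png

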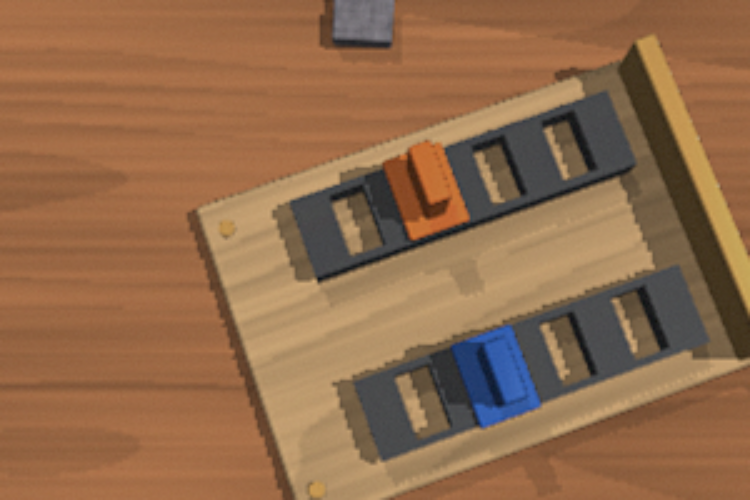

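The crop shows blue seated square in the third notch at (497,375), with two empty notches between it and the fence. Orange is unmoved at (428,188), and the robot is clear.

```bash
python3 -c "
from rig import *
print(ticket.job_done())"
```

```text
the job is handed in; nothing more can be done
None
```

The blue stop now sits fully down, square and upright in the next notch away from the fence; the orange stop measured unmoved, and the job was handed in at about 12 s, with no verdict returned.

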